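# Make the coil winder ready for the next batch

## Robot

A 6-joint arm with a two-finger parallel gripper is mounted at the origin on the work surface. World frame = base frame: x ahead of the robot, y to its left, z up, the work surface at z = 0. Lengths are in m, angles in rad, forces in N, time in s.
With the tool pointing down it reaches from about 0.3 to 0.775 m from the base axis. Payload 14.6 kg.
Tool frame: the origin (TCP) lies at the very end of the fingers, on their centre line; the grasp point (between the pads) lies 19 mm behind it; z points along the fingers, y is the line along which they close (so a half turn about z gives the same grasp; the last joint's range is limited). The gripper opens to 94 mm and grips with 3 to 60 N. Pads are 16 mm wide; open, the fingers measure 119 mm over their backs; the gripper's body (75 mm by 177 mm) begins 78 mm behind the grasp point.
Start: joints at [-1.324, 0.3, 1.521, -0, 1.321, -0.067], TCP at [0.17, -0.523, 0.205] pointing down, gripper open.
Joint ranges: [-3.03, 3.03], [-0.79, 2.21], [0.23, 2.52], [-1.04, 4.18], [0, 3.07], [-2.55, 2.55]. Speed limits (rad/s): [2.22, 2.22, 2.57, 3.14, 3.14, 3.14].

## Interface

Orientations are given as [roll, pitch, yaw] about the fixed x, y, z axes, in that order (R = Rz(yaw) Ry(pitch) Rx(roll)).
In Python, from station import ctrl gives the robot as it stands.
- The arm moves only by the tool carry_out, never from a script. Its argument "motion" is text: rows parted by semicolons, each of 7 numbers parted by spaces: the shift along the world's x, y, z in m, then the turn, a rotation vector about the world's x, y, z in degrees, then the closure in counts, from 0 (fully open) to 255 (shut). In form: dx dy dz wx wy wz hand; .... A call has 1 to 20 rows; each row shifts and turns the commanded pose from where the row before left it; what a row does not reach is not made up. A row lasts 1/12 s, in which the tool goes at most 41.7 mm and 7.16 degrees, less where a joint would pass 70% of its speed; a pose out of reach is approached as far as the arm can. A call is refused whole if a number of a shift passes 0.0417 or a number of a turn 7.16, either way. A call with a gripper value outside its range is refused whole. The fingers move at their own pace and stop on an object; "grip_force" is the grip in N (left out, the last holds). Time passes only in rows, so rows that do not move let the fingers close. It gives the time, the measured TCP pose, the force, the opening and the grip force at its end, in the units of the state.
- ctrl.get_obs(): the state, without advancing time (a new reading comes with each control period).
- ctrl.camera(name): name is "scene" or "side" or "wrist"; returns a dict with "pixels" (400x640x3 uint8, red, green, blue), "range_z" (400x640 float32, m along the optical axis (not along the pixel's ray), 0 where there is no reading), "K" (3x3 intrinsics, pixels), "position" and "attitude" of the camera in the world. Camera axes: x right, y up, looking along -z (the intrinsics and any distortion apply to the point x, -y, -z); pixel columns grow to the right and rows downward; lengths in m; the calibration is good to about 2 mm. A picture is of the moment at which its call begins.
- ctrl.hand_in(): hands the job in; it is judged then, once.
The state is a dict: "time_s": time; "qpos": joint angles; "joint_vel": joint speeds; "tau": joint torques, N m; "ee_pos": TCP position; "eef_rot": TCP orientation; "force": force on the tool from outside, world axes, zero at the start; "moment": the same for the moment, N m; "grip_width": finger opening in m; "grip_force": force on a finger pad.
Only numpy, scipy, OpenCV 4.12 (cv2) and the standard library are available. Lean on these libraries where they do the work, as an engineer would, in place of code of your own. Each camera call takes 0.05 s, during which the arm holds its last target. There are 200 camera calls.

## Task

The batch on the coil winder is done: before you touch its counter or its wire tensioner, take it out of gear by pulling the gear rod from fully in to its middle click, and leave it there. Then turn the counter's knob back to its zero stop, and test the tensioner spring by pushing the arm until the needle stands at the long mark, holding it there for a good second and letting it spring back. Lay every finished coil flat in the tray, one to a compartment, and leave the other things on the bench where they are.

Things in the scene. Friction and masses are not known exactly. Their poses are not given: they have to be found in the camera images.
- winder: Bench coil winder: grey steel headstock, 150 mm deep (x) by 140 wide (y), top at 150 mm, fixed to the bench at a position and heading that vary. Origin: centre of its underside on the bench. Its -x face is the front with the gear rod; a spindle with an empty former sticks out of its -y side, a motor out of its back, a belt guard on its +y side.
- gear_rod (a joint): Travel of the gear rod in m, growing as it is pulled out of the winder's front (along the winder's -x): 0 fully in (in gear, where it starts), 0.020 middle click (neutral), 0.040 fully out (other gear). A spring detent snaps the rod into whichever click is within about 10 mm; leaving a click takes 6 to 9 N. One dark ring on the shaft has come out of the collar at the middle click, two when fully out.
- rod_knob (a point): Centre of the gear rod's knob, a black cylinder 26 mm in diameter and 26 mm long, its axis along the rod; 112 mm above the bench, 50 mm before the front face when the rod is fully in, free to grip from above.
- counter (a joint): Turn of the counter's reset knob in rad: 0 at the zero stop, growing clockwise seen from above, to 2.8; stays where it is left (0.04 N m of friction). It is brought back to zero by turning anticlockwise; it starts 0.9 to 2.6 from the stop.
- counter_grip (a point): Grip point of the counter's reset knob, on its vertical axis on top of the headstock, 181 mm above the bench: a black wing 46 mm long, 14 mm thick and 26 mm high (top at 192 mm) over a round white dial 104 mm across. The wing is long in this point's x, which turns with it.
- counter_pointer (a point): Tip of the counter's black pointer, 36 mm from the knob's axis along the wing (point counter_grip's -x, the end of the wing with a white line on top); at zero it stands at the long mark and stop pin on the winder's front side (the winder's -x).
- tensioner: Wire tensioner on a fixed stand, at a position and heading that vary: foot 110 mm across, column, and a round aluminium scale plate 190 mm across with its top 114 mm above the bench. Origin: under the arm's vertical pivot, on the bench. At rest the arm points along this body's -x.
- tension_arm (a joint): Deflection of the sprung tensioner arm in rad: 0 at rest, growing clockwise seen from above (the arm's end goes towards the tensioner's +y), to 0.9. The scale on the plate has ten marks 0.1 apart from 0 to 0.9, under a red needle opposite the arm; the only long mark is the sixth, at 0.5. The spring (1.4 N m/rad, some 6 N at the roller at the long mark) returns the arm to 0.
- roller (a point): Middle of the upright white roller at the end of the tensioner arm, 150 mm from the pivot: 20 mm in diameter, 32 mm high, from 132 to 164 mm above the bench, the flat arm (12 mm wide) below it. Push it sideways.
- tray: Shallow plywood tray, 268 mm (x) by 192 mm (y), fixed to the bench, walls 4 mm thick with rims 18 mm above the bench, floor 4 mm thick. 3 by 2 compartments, each 84 mm (x) by 90 mm (y), centres at x = -0.088, 0, 0.088 and y = -0.047, 0.047 in this frame. Origin: centre of the underside.
- coil1_center (a point): Centre of a finished coil (3 to 5 of the five are there, all alike): bobbin 66 mm long with 50 mm square black end flanges 5 mm thick, 56 mm of copper winding 44 mm square between them, about 0.25 kg. It lies on a side, its x axis along its length, centre 25 mm above what it lies on.
- coil2_center (a point): Centre of finished coil 2, like coil 1.
- coil3_center (a point): Centre of finished coil 3, like coil 1.
- coil4_center (a point): Centre of finished coil 4, like coil 1.
- coil5_center (a point): Centre of finished coil 5, like coil 1.
- lamp: White LED bulb upright in a batten holder, 72 mm across, 135 mm high, loose. Not part of the job. Origin under its centre.
- multimeter: Orange hand multimeter lying flat, 180 x 88 x 36 mm, loose. Not part of the job. Origin under its centre.
- tape: Roll of black tape lying flat, 72 mm across, 22 mm high, loose. Not part of the job.
- screwdriver: Yellow screwdriver lying on the bench, 190 mm long, loose. Not part of the job.
Not all that is in view belongs to the job. What is shaped like the part that bears coil3_center but turquoise is not meant. Leave any green look-alike of the part that bears coil4_center alone.

How it is judged:
On the way, in this order (a step that is already met when the one before it is completed fails the run):
1. the gear rod rests at its middle click (value of joint gear_rod between 0.016 and 0.024 m), for 0.4 s.
2. the tensioner arm is held at the long mark (0.5 rad, within 0.06) for 0.8 s (value of joint tension_arm between 0.44 and 0.56 rad), for 0.8 s.
At the end, for the whole second after the job is handed in: The gear rod is at its middle click (within 4 mm), the counter is within 0.07 rad of its zero stop, the tensioner arm is back within 0.06 rad of rest, and every coil lies flat on the tray's floor, each in a compartment of its own (centre 20 to 36 mm above the bench and inside the tray's walls) (all of step 1 and value of joint counter below 0.07 rad and value of joint tension_arm below 0.06 rad and x of coil1_center in the frame of tray between -0.13 and 0.13 m and y of coil1_center in the frame of tray between -0.092 and 0.092 m and z of coil1_center in the frame of tray between 0.02 and 0.036 m and x of coil2_center in the frame of tray between -0.13 and 0.13 m and y of coil2_center in the frame of tray between -0.092 and 0.092 m and z of coil2_center in the frame of tray between 0.02 and 0.036 m and x of coil3_center in the frame of tray between -0.13 and 0.13 m and y of coil3_center in the frame of tray between -0.092 and 0.092 m and z of coil3_center in the frame of tray between 0.02 and 0.036 m and x of coil4_center in the frame of tray between -0.13 and 0.13 m and y of coil4_center in the frame of tray between -0.092 and 0.092 m and z of coil4_center in the frame of tray between 0.02 and 0.036 m and x of coil5_center in the frame of tray between -0.13 and 0.13 m and y of coil5_center in the frame of tray between -0.092 and 0.092 m and z of coil5_center in the frame of tray between 0.02 and 0.036 m); the robot touches nothing.
It fails at once if the counter is turned while the gear rod is fully in or fully out (distance of counter_pointer from where it was at the start of the episode above 0.008 m and (value of joint gear_rod below 0.008 m or value of joint gear_rod above 0.032 m)).
It fails at once if the tensioner arm is pushed while the gear rod is fully in or fully out (value of joint tension_arm above 0.15 rad and (value of joint gear_rod below 0.008 m or value of joint gear_rod above 0.032 m)).
It fails at once if a bystander (lamp, multimeter, tape, screwdriver) is moved more than 40 mm (distance of any of lamp, multimeter, tape, screwdriver from where it was at the start of the episode above 0.04 m).
It fails at once if the lamp is knocked over (angle between lamp's own z axis and vertical above 0.6 rad).
Of coil1, coil2, coil3, coil4, coil5 only 3 to 5 are there at a start; the rules pass over those that are not, and their reading is None.
At some moment in a run one of coil1, coil2, coil3, coil4, coil5 may be knocked a few centimetres aside while the robot is not near it.
Once in a run the grip may slacken for a moment while it holds something.
It also fails if it takes over 210 s, if anything falls off the work surface, if the arm or the gripper's body presses on something with over 40 N, if the wrist force passes 120 N, or if a joint passes its speed limit or range.

## Working session

There is one attempt and no reset: what is moved stays moved. The work goes in short steps, Python scripts to look and compute and a tool call to move; the robot and the scene stay as the last step left them, time stands still between calls to the robot, and variables do not carry over. Pictures are saved under pics/ and viewed, at most 14 in all, crops included, and the job is handed in when it is done.

Besides the shell and the picture viewer there is one more tool, called in YAML: its name, and indented under it one key for each argument. carry_out: Moves the arm, as the interface text tells. Its arguments: {"type":"object","properties":{"motion":{"type":"string"},"grip_force":{"type":"number"}},"required":["motion"]}

```bash
mkdir -p pics; cat > h.py <<'E'
import numpy as np, cv2
from station import ctrl
from scipy.spatial.transform import Rotation as R
def cam(n):
    c=ctrl.camera(n); np.savez('pics/%s.npz'%n,**{k:np.asarray(v) for k,v in c.items()}); return c
def load(n): return dict(np.load('pics/%s.npz'%n))
def att(c):
    a=np.asarray(c['attitude'],float)
    return a if a.shape==(3,3) else R.from_euler('xyz',a).as_matrix()
def cloud(c):
    K=c['K'];z=c['range_z'];v,u=np.mgrid[:z.shape[0],:z.shape[1]]
    p=np.stack([(u-K[0,2])/K[0,0]*z,-(v-K[1,2])/K[1,1]*z,-z],-1)
    return p@att(c).T+c['position']
def onplane(c,u,v,h):
    K=c['K'];d=att(c)@np.array([(u-K[0,2])/K[0,0],-(v-K[1,2])/K[1,1],-1]);p=np.asarray(c['position'])
    return p+d*(h-p[2])/d[2]
def save(c,f): cv2.imwrite('pics/'+f,np.asarray(c['pixels'])[...,::-1])
E
python3 - <<'E'
from h import *
o=ctrl.get_obs();print(o)
for n in ['scene','side','wrist']:
    c=cam(n);save(c,n+'0.png');print(n,c['K'],c['position'],c['attitude'],[k for k in c])
E
```

```text
{'time_s': 0.0, 'qpos': array([-1.32358654e+00,  3.00478714e-01,  1.52161715e+00,  8.95864529e-07,
        1.32068001e+00, -6.66190109e-02]), 'joint_vel': array([ 0.00074851,  0.00169257,  0.00040185,  0.00108465,  0.00167164,
       -0.00028603]), 'tau': array([ 2.63013448e-03, -5.31798470e+01, -3.52729261e+01,  7.09083793e-02,
        2.43888900e-02, -9.54641678e-05]), 'ee_pos': array([ 0.169707  , -0.52287594,  0.20486689]), 'eef_rot': array([-3.14041211e+00, -7.96325872e-05,  3.13828531e-01]), 'force': array([-0.74529159,  0.016893  , -0.04504151]), 'moment': array([-0.03701825, -0.03432932,  0.02363649]), 'grip_force': 0.0, 'grip_width': 0.09392382750028971}
scene [[476.28167024   0.         320.10961956]
 [  0.         476.28167024 197.73981952]
 [  0.           0.           1.        ]] [1.35571552 0.34748588 1.35931764] [0.63385969 0.00820657 2.03966361] ['pixels', 'range_z', 'K', 'position', 'attitude']
side [[372.74171676   0.         314.05504263]
 [  0.         372.74171676 193.97803558]
 [  0.           0.           1.        ]] [ 0.47816997 -0.86807496  0.72292544] [ 0.92749165 -0.02544492 -0.08359988] ['pixels', 'range_z', 'K', 'position', 'attitude']
wrist [[282.3135123    0.         319.60746198]
 [  0.         282.3135123  200.22124449]
 [  0.           0.           1.        ]] [ 0.24817074 -0.49814449  0.38329005] [-2.80278459e-01  2.89137094e-04 -1.25647794e+00] ['pixels', 'range_z', 'K', 'position', 'attitude']
```

View pics/scene0.png

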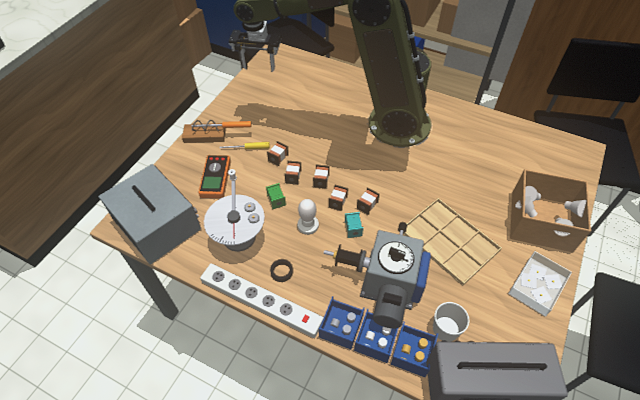

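View pics/side0.png

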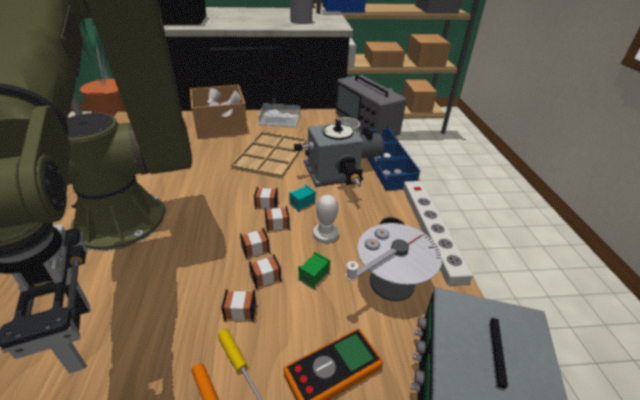

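The scene camera shows five coils at about (278,153), (292,172), (320,176), (338,197) and (368,201). The look-alikes are green (276,195) and turquoise (354,224). The tensioner is at (235,215), the winder at (397,260) and the tray at (453,240). I'll enlarge next.

```bash
python3 - <<'E'
from h import *
c=load('scene');P=cloud(c);im=c['pixels'][...,::-1]
cv2.imwrite('pics/cA.png',cv2.resize(im[130:260,190:390],None,fx=4,fy=4,interpolation=cv2.INTER_CUBIC))
cv2.imwrite('pics/cB.png',cv2.resize(im[190:330,330:510],None,fx=4.2,fy=4.2,interpolation=cv2.INTER_CUBIC))
# top-face components by height in bench
z=P[...,2]; ok=c['range_z']>0
m=ok&(abs(z-0.05)<0.006)&(P[...,0]>0.1)&(P[...,0]<0.9)
n,l,s,ce=cv2.connectedComponentsWithStats(m.astype(np.uint8))
for i in range(1,n):
    if s[i,4]>25:
        q=P[l==i]; r=cv2.minAreaRect(q[:,:2].astype(np.float32)*1000)
        print(i,s[i,4],np.round(ce[i]),np.round(q.mean(0),3),np.round(r[0]),np.round(r[1]),round(r[2],1))
E
```

```text
2 60 [88. 39.] [ 0.172 -1.447  0.05 ] [  169. -1448.] [ 25. 134.] 89.8
4 267 [36. 79.] [ 0.476 -1.447  0.05 ] [  460. -1448.] [ 27. 433.] 89.3
30 166 [277. 149.] [ 0.374 -0.338  0.049] [ 373. -338.] [50. 71.] 82.3
36 181 [293. 169.] [ 0.43  -0.244  0.049] [ 429. -245.] [72. 47.] 20.7
38 45 [215. 167.] [ 0.545 -0.5    0.047] [ 546. -501.] [37. 40.] 29.8
39 193 [321. 172.] [ 0.4   -0.145  0.049] [ 400. -145.] [73. 48.] 18.3
52 204 [275. 192.] [ 0.548 -0.248  0.049] [ 547. -248.] [76. 50.] 48.9
55 199 [338. 194.] [ 0.459 -0.049  0.049] [458. -49.] [72. 48.] 7.1
64 212 [368. 197.] [0.426 0.049 0.049] [425.  49.] [48. 73.] 80.6
65 74 [561. 194.] [0.118 0.632 0.05 ] [117. 629.] [ 22. 103.] 3.8
73 227 [354. 221.] [0.535 0.045 0.049] [534.  43.] [72. 48.] 37.3
81 92 [181. 234.] [ 0.834 -0.435  0.05 ] [ 835. -435.] [  9. 135.] 70.4
83 140 [546. 237.] [0.319 0.619 0.05 ] [316. 620.] [ 16. 199.] 11.6
93 31 [560. 292.] [0.492 0.697 0.047] [493. 697.] [ 4. 86.] 78.4
120 73 [454. 314.] [0.702 0.438 0.05 ] [707. 436.] [80. 38.] 79.0
140 29 [386. 325.] [0.821 0.274 0.051] [821. 274.] [ 4. 57.] 10.6
148 26 [443. 334.] [0.772 0.427 0.049] [771. 427.] [46.  9.] 82.2
167 32 [402. 362.] [0.897 0.352 0.05 ] [897. 350.] [ 3. 46.] 5.7
171 29 [420. 369.] [0.892 0.404 0.049] [892. 404.] [ 4. 42.] 8.2
```

View pics/cA.png

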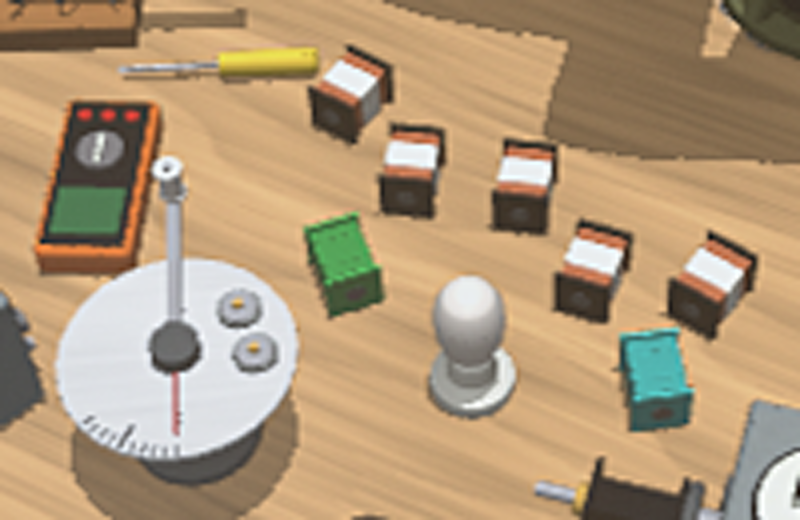

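View pics/cB.png

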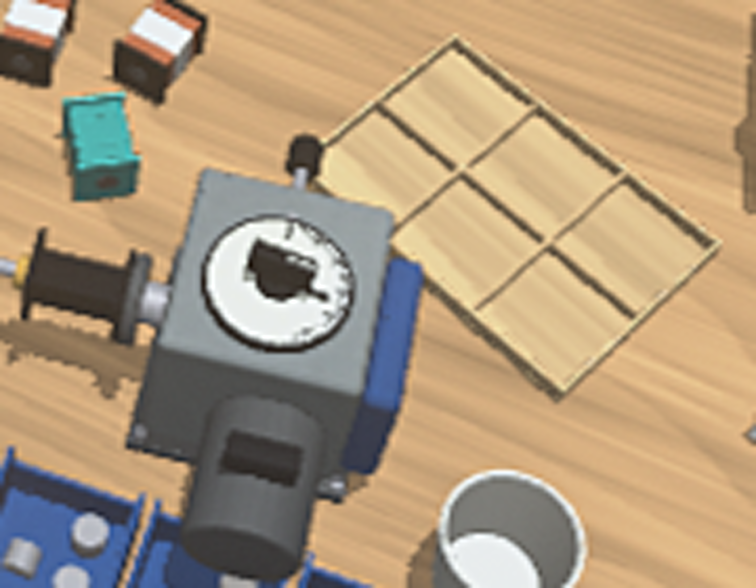

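Crop A: the arm points up to the roller at crop (168,165), with the needle at rest on the far side and the plate centred near (175,350). Crop B: the gear knob is at (304,155) and fully in. The counter pointer is at about (325,295), with the long mark at (290,228). All six tray compartments are empty. Next I'll measure the fixtures.

```bash
python3 - <<'E'
from h import *
c=load('scene');P=cloud(c);z=P[...,2];im=c['pixels'].astype(int)
V,U=np.mgrid[:400,:640]
def box(u0,u1,v0,v1):return (U>=u0)&(U<u1)&(V>=v0)&(V<v1)&(c['range_z']>0)
def rect(m,name):
    q=P[m];r=cv2.minAreaRect(q[:,:2].astype(np.float32)*1000);print(name,m.sum(),np.round(r[0],1),np.round(r[1]),round(r[2],1),np.round(np.median(q,0),4));return r
rect(box(365,430,225,300)&(abs(z-.15)<.006),'headtop')
m=box(400,510,195,290)&(abs(z-.018)<.005);
for p in ['tray rim']: rect(m,p)
m=box(195,275,185,260)&(abs(z-.116)<.006);r=rect(m,'plate');print(cv2.minEnclosingCircle(P[m][:,:2].astype(np.float32)))
rect(box(225,240,165,190)&(z>.13)&(z<.17),'roller')
rect(box(290,325,190,240)&(z>.05)&(z<.14),'lamp'); rect(box(290,325,190,240)&(z>.12)&(z<.15),'lamptop')
rect(box(390,412,215,236)&(z>.1)&(z<.13)&(im.sum(-1)<150),'knob')
rect(box(380,415,240,270)&(abs(z-.19)<.006),'wing')
# picked pixels
def B(x,y):return 330+x/4.2,190+y/4.2
def A(x,y):return 190+x/4,130+y/4
for n,(u,v),h in [('trTop',B(456,38),.018),('trR',B(719,243),.018),('trBot',B(558,395),.018),('knob',B(304,155),.125),('dialc',B(278,282),.155),('ptr',B(325,295),.16),('long',B(290,228),.155),('roller top',A(168,163),.164),('pivot',A(175,338),.13),('hd1',B(203,170),.15),('hd2',B(392,210),.15),('hd4',B(150,355),.15),('hd3',B(360,392),.15)]:
    p=onplane(c,u,v,h);print(n,np.round([u,v]),np.round(p,3),np.round(P[int(round(v)),int(round(u))],3))
s=load('side');Ps=cloud(s)
for n,u,v in [('roller',353,268),('lamp',327,235),('knob',298,148),('plate',398,248)]: print('side',n,np.round(Ps[v,u],3))
E
```

```text
headtop 1298 [677.9 232.2] [204. 139.] 10.9 [0.6596 0.2291 0.151 ]
tray rim 669 [435.  347.9] [270. 199.] 68.2 [0.4291 0.3627 0.0171]
plate 2037 [ 737.6 -280.7] [189. 189.] 28.2 [ 0.7475 -0.2759  0.1152]
((0.7360092997550964, -0.28024813532829285), 0.09698271006345749)
roller 97 [ 624.3 -351.3] [62. 23.] 42.8 [ 0.6174 -0.3576  0.1492]
lamp 332 [598.4 -95. ] [50. 58.] 27.9 [ 0.6068 -0.0898  0.1188]
lamptop 156 [595.7 -97. ] [48. 48.] 3.2 [ 0.5986 -0.0938  0.1298]
knob 18 [532.6 203.4] [20. 21.] 9.5 [0.5395 0.199  0.1198]
wing 88 [663.1 228.9] [18. 46.] 3.5 [0.6652 0.2289 0.1923]
trTop [439. 199.] [0.302 0.264 0.018] [0.303 0.265 0.02 ]
trR [501. 248.] [0.399 0.507 0.018] [0.401 0.506 0.02 ]
trBot [463. 284.] [0.579 0.434 0.018] [0.572 0.435 0.007]
knob [402. 227.] [0.537 0.205 0.125] [0.538 0.204 0.125]
dialc [396. 257.] [0.662 0.23  0.155] [0.666 0.23  0.162]
ptr [407. 260.] [0.66  0.262 0.16 ] [0.662 0.261 0.164]
long [399. 244.] [0.618 0.221 0.155] [0.618 0.221 0.156]
roller top [232. 171.] [ 0.607 -0.364  0.164] [ 0.61  -0.362  0.167]
pivot [234. 214.] [ 0.733 -0.282  0.13 ] [ 0.735 -0.279  0.137]
hd1 [378. 230.] [0.598 0.148 0.15 ] [0.505 0.122 0.003]
hd2 [423. 240.] [0.569 0.28  0.15 ] [0.57  0.279 0.151]
hd4 [366. 275.] [0.749 0.173 0.15 ] [0.682 0.155 0.013]
hd3 [416. 283.] [0.712 0.308 0.15 ] [0.71  0.308 0.149]
side roller [ 0.611 -0.377  0.167]
side lamp [ 0.594 -0.126  0.022]
side knob [0.53  0.189 0.115]
side plate [ 0.728 -0.296  0.135]
```

Fixtures agree with the given sizes. The winder heading is about 11.5°, with the dial axis near (0.660,0.229) and the knob at (0.537,0.204). The tray centre is (0.437,0.348) at 68°. The tensioner pivot is (0.735,-0.281) with the roller at (0.610,-0.362). I'll go above the rod knob.

carry_out:
  motion: "0.018 0.035 0 0 0 -0.33 0;0.018 0.035 0 0 0 -0.33 0;0.018 0.035 0 0 0 -0.33 0;0.018 0.035 0 0 0 -0.33 0;0.018 0.035 0 0 0 -0.33 0;0.018 0.035 0 0 0 -0.33 0;0.018 0.035 0 0 0 -0.33 0;0.018 0.035 0 0 0 -0.33 0;0.018 0.035 0 0 0 -0.33 0;0.018 0.035 0 0 0 -0.33 0;0.018 0.035 0 0 0 -0.33 0;0.018 0.035 0 0 0 -0.33 0;0.018 0.035 0 0 0 -0.33 0;0.018 0.035 0 0 0 -0.33 0;0.018 0.035 0 0 0 -0.33 0;0.018 0.035 0 0 0 -0.33 0;0.018 0.035 0 0 0 -0.33 0;0.018 0.035 0 0 0 -0.33 0;0.018 0.030 0 0 0 -0.33 100;0 0 0 0 0 0 100"
  grip_force: 30

```text
time_s: 1.82
ee_pos: [0.5131, 0.1411, 0.2046]
eef_rot: [-3.141, 0.001, 0.207]
force: [-0.1, -0.9, -0.6]
grip_width: 0.0842
grip_force: 0.0
```

carry_out:
  motion: "0.005 0.03 0 0 0 0 150;0.005 0.033 0 0 0 0 150;0 0 0 0 0 0 150;0 0 0 0 0 0 150"

```text
time_s: 2.15
ee_pos: [0.5214, 0.2005, 0.2049]
eef_rot: [3.141, 0.001, 0.206]
force: [0.0, -1.2, 0.5]
grip_width: 0.0575
grip_force: 0.0
```

```bash
python3 - <<'E'
from h import *
o=ctrl.get_obs();print(o['qpos'],o['ee_pos'],o['grip_width'])
c=cam('wrist');save(c,'w1.png');P=cloud(c);z=P[...,2];V,U=np.mgrid[:400,:640]
m=(c['range_z']>0)&(abs(z-.120)<.008)&(np.hypot(P[...,0]-.53,P[...,1]-.204)<.06)
for lo,hi in [(.122,.128),(.1,.128)]:
    m=(z>lo)&(z<hi)&(np.hypot(P[...,0]-.53,P[...,1]-.204)<.05);q=P[m];print(m.sum(),q[:,:2].min(0),q[:,:2].max(0),cv2.minAreaRect(q[:,:2].astype(np.float32)*1000) if len(q) else '', U[m].mean(),V[m].mean())
m=(abs(z-.15)<.004)&(P[...,0]>.5);q=P[m];print(cv2.minAreaRect(q[:,:2].astype(np.float32)*1000),m.sum())
m=(abs(z-.192)<.004)&(P[...,0]>.5);q=P[m];print(m.sum(),cv2.minAreaRect(q[:,:2].astype(np.float32)*1000) if len(q) else '')
E
```

```text
[ 3.01548543e-01  3.20216623e-01  1.49574788e+00 -8.09976876e-05
  1.32665920e+00  1.66610026e+00] [0.52142155 0.20048696 0.20490798] 0.057490815052641954
479 [0.51746591 0.19169377] [0.57780845 0.21662791] ((547.4187622070312, 203.7901153564453), (59.934226989746094, 15.614876747131348), 11.472559928894043) 320.580375782881 184.75574112734864
1239 [0.51645794 0.18643236] [0.57830266 0.22197264] ((547.1138916015625, 204.2741241455078), (60.33021926879883, 25.079713821411133), 11.610021591186523) 320.64406779661016 181.92090395480227
((632.2247314453125, 220.6756591796875), (107.0769271850586, 137.83103942871094), 10.996621131896973) 13286
1858 ((662.1171875, 226.5874786376953), (14.239155769348145, 45.862510681152344), 2.181453227996826)
```

View pics/w1.png

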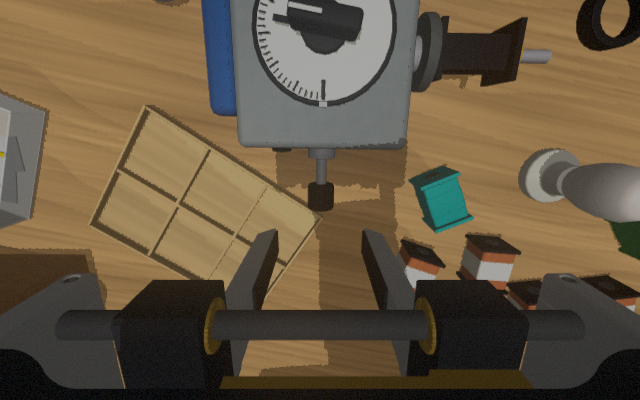

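The wrist view puts the knob at (320,196) on an axis of 11.5°, centre (0.530,0.2005). The wing's white line is on the left and the long mark is at (323,88). I'll descend and grip.

carry_out:
  motion: "0.009 0 0 0 0 0 150;0 0 -0.03 0 0 0 150;0 0 -0.03 0 0 0 150;0 0 -0.03 0 0 0 150;0 0 -0.022 0 0 0 150;0 0 0 0 0 0 150;0 0 0 0 0 0 255;0 0 0 0 0 0 255;0 0 0 0 0 0 255;0 0 0 0 0 0 255;0 0 0 0 0 0 255;0 0 0 0 0 0 255"
  grip_force: 40

```text
time_s: 3.2
ee_pos: [0.531, 0.2015, 0.0949]
eef_rot: [-3.139, -0.002, 0.204]
force: [-0.5, 13.5, -6.9]
grip_width: 0.0251
grip_force: 40.0
```

carry_out:
  motion: "-0.004 -0.0008 0 0 0 0 255;-0.004 -0.0008 0 0 0 0 255;-0.004 -0.0008 0 0 0 0 255;-0.004 -0.0008 0 0 0 0 255;-0.004 -0.0008 0 0 0 0 255;0 0 0 0 0 0 255;0 0 0 0 0 0 255;0 0 0 0 0 0 255"

```text
time_s: 3.87
ee_pos: [0.5109, 0.1975, 0.0949]
eef_rot: [-3.139, -0.002, 0.204]
force: [-2.4, 14.2, -6.6]
grip_width: 0.0252
grip_force: 40.0
```

Moved 20.5 mm with small residual force. Opening and rising.

carry_out:
  motion: "0 0 0 0 0 0 150;0 0 0 0 0 0 150;0 0 0 0 0 0 150;0 0 0 0 0 0 150;0 0 0.04 0 0 0 150;0 0 0.04 0 0 0 150;0 0 0.04 0 0 0 150;0 0 0.03 0 0 0 150;0.02 0 0 0 0 6 150;0.02 0 0 0 0 6 150;0 0 0 0 0 0 150"

```text
time_s: 4.78
ee_pos: [0.5528, 0.1953, 0.244]
eef_rot: [3.141, -0.001, 0.419]
force: [-0.8, -0.6, -1.3]
grip_width: 0.0385
grip_force: 0.0
```

```bash
python3 - <<'E'
from h import *
o=ctrl.get_obs();print(o['ee_pos'],o['eef_rot'],o['grip_width'])
c=cam('wrist');P=cloud(c);z=P[...,2]
m=(z>.1)&(z<.128)&(P[...,0]<.575)&(np.hypot(P[...,0]-.53,P[...,1]-.204)<.06);q=P[m];d=np.array([.98,.199]);s=(q[:,:2]-[.5797,.2105])@d;print('rod front',np.percentile(s,[0,1,3]))
m=(abs(z-.192)<.004)&(P[...,0]>.55);q=P[m];print(m.sum(),cv2.minAreaRect(q[:,:2].astype(np.float32)*1000))
im=c['pixels'][...,::-1]
save(c,'w2.png')
m=(z>.153)&(z<.165)&(im.min(-1)>150)&(P[...,0]>.55);q=P[m];print('dial',m.sum(),np.median(z[m]),cv2.minEnclosingCircle(q[:,:2].astype(np.float32)))
E
```

```text
[0.55282519 0.19531617 0.2439658 ] [ 3.14107982e+00 -1.38720518e-03  4.19055145e-01] 0.03852935340494283
rod front [-0.0836609  -0.08232555 -0.08080119]
1147 ((662.4411010742188, 226.55409240722656), (14.025100708007812, 45.79819869995117), 1.634203553199768)
dial 7413 0.15780134413879016 ((0.6605920195579529, 0.22611607611179352), 0.0496169812977314)
```

View pics/w2.png

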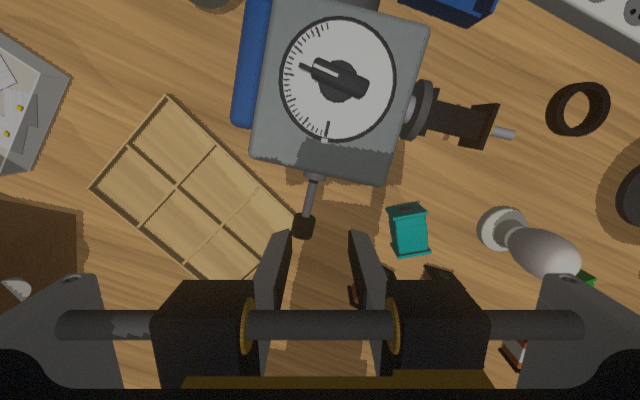

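The pulled rod shows one ring and its front is at 82 mm, against 63 mm before, so it's at the middle click. The counter pointer is at about (303,67) and the zero mark at (325,130). Moving to the counter wing at (0.662,0.2265), yaw 91.6°.

carry_out:
  motion: "0.0109 0.0031 0 0 0 6.76 150;0.0109 0.0031 0 0 0 6.76 150;0.0109 0.0031 0 0 0 6.76 150;0.0109 0.0031 0 0 0 6.76 150;0.0109 0.0031 0 0 0 6.76 150;0.0109 0.0031 0 0 0 6.76 150;0.0109 0.0031 0 0 0 6.76 150;0.0109 0.0031 0 0 0 6.76 150;0.0109 0.0031 0 0 0 6.76 150;0.0109 0.0031 0 0 0 6.76 150;0 0 0 0 0 0 150;0 0 0 0 0 0 150;0 0 0 0 0 0 150"

```text
time_s: 5.92
ee_pos: [0.6591, 0.2267, 0.2436]
eef_rot: [-3.141, 0.0, 1.589]
force: [-0.2, 0.3, 0.0]
grip_width: 0.0389
grip_force: 0.0
```

carry_out:
  motion: "0.0025 0 -0.02 0 0 0.5 150;0 0 -0.02 0 0 0 150;0 0 -0.02 0 0 0 150;0 0 -0.013 0 0 0 150;0 0 0 0 0 0 150;0 0 0 0 0 0 255;0 0 0 0 0 0 255;0 0 0 0 0 0 255;0 0 0 0 0 0 255;0 0 0 0 0 0 255"
  grip_force: 15

```text
time_s: 6.75
ee_pos: [0.6613, 0.227, 0.1718]
eef_rot: [-3.14, -0.0, 1.602]
force: [-12.8, -2.1, 8.4]
grip_width: 0.0141
grip_force: 15.0
```

carry_out:
  motion: "0 0 0 0 0 5 255;0 0 0 0 0 5 255;0 0 0 0 0 5 255;0 0 0 0 0 5 255;0 0 0 0 0 5 255;0 0 0 0 0 5 255;0 0 0 0 0 5 255;0 0 0 0 0 5 255;0 0 0 0 0 5 255;0 0 0 0 0 5 255;0 0 0 0 0 5 255;0 0 0 0 0 5 255;0 0 0 0 0 5 255;0 0 0 0 0 5 255;0 0 0 0 0 5 255;0 0 0 0 0 5 255;0 0 0 0 0 5 255;0 0 0 0 0 5 255;0 0 0 0 0 5 255;0 0 0 0 0 0 255"

```text
time_s: 8.42
ee_pos: [0.6611, 0.2267, 0.1718]
eef_rot: [-3.141, -0.002, -3.017]
force: [-14.5, -4.5, 8.0]
grip_width: 0.014
grip_force: 15.0
```

```bash
python3 -c "
from h import *
o=ctrl.get_obs();print(o['qpos'],o['force'],o['moment'],np.degrees(o['eef_rot']))"
```

```text
[ 2.77884088e-01  6.69615011e-01  1.06053059e+00  9.44054177e-05
  1.41391951e+00 -1.41735741e+00] [-14.50749776  -4.51359057   8.03908495] [-0.65550223  2.62208076  0.02125806] [-1.79983627e+02 -1.40813564e-01 -1.72870689e+02]
```

carry_out:
  motion: "0 0 0 0 0 1.5 255;0 0 0 0 0 1.5 255;0 0 0 0 0 1.5 255;0 0 0 0 0 1 255;0 0 0 0 0 0 255;0 0 0 0 0 0 255"

```text
time_s: 8.92
ee_pos: [0.6612, 0.2267, 0.1717]
eef_rot: [-3.142, -0.002, -2.927]
force: [-13.7, -3.0, 7.9]
grip_width: 0.0139
grip_force: 15.1
```

```bash
python3 -c "
from h import *
o=ctrl.get_obs();print(o['force'],o['moment'],np.degrees(o['eef_rot']))"
```

```text
[-13.67544376  -2.98107896   7.88664821] [-0.61888498  2.47867524 -0.24740049] [-1.79998538e+02 -1.34130157e-01 -1.67708660e+02]
```

The moment shows the stop is reached. Releasing, rising and checking.

carry_out:
  motion: "0 0 0 0 0 0 150;0 0 0 0 0 0 150;0 0 0 0 0 0 150;0 0 0.03 0 0 0 150;0 0 0.03 0 0 0 150;0 0 0.03 0 0 0 150;-0.025 -0.03 0 0 0 -7 150;-0.03 -0.03 0 0 0 -7 150;-0.03 -0.03 0 0 0 -7 150;-0.03 -0.03 0 0 0 -7 150;-0.02 -0.03 0 0 0 -7 150;0 0 0 0 0 0 150"

```text
time_s: 9.92
ee_pos: [0.5265, 0.075, 0.2615]
eef_rot: [-3.141, 0.001, 2.735]
force: [0.8, -0.5, 1.0]
grip_width: 0.0385
grip_force: 0.0
```

```bash
python3 - <<'E'
from h import *
o=ctrl.get_obs();print(o['ee_pos'],np.degrees(o['eef_rot']),o['grip_width'])
c=cam('scene');P=cloud(c);z=P[...,2];V,U=np.mgrid[:400,:640]
m=(U>380)&(U<415)&(V>240)&(V<272)&(abs(z-.192)<.005);q=P[m];print(m.sum(),cv2.minAreaRect(q[:,:2].astype(np.float32)*1000))
im=c['pixels'][...,::-1]
a=cv2.resize(im[215:285,365:440],None,fx=5,fy=5,interpolation=cv2.INTER_CUBIC)
b=cv2.resize(im[130:215,255:395],None,fx=3,fy=3,interpolation=cv2.INTER_CUBIC)
h=max(a.shape[0],b.shape[0]);a=cv2.copyMakeBorder(a,0,h-a.shape[0],0,0,0);b=cv2.copyMakeBorder(b,0,h-b.shape[0],0,0,0)
cv2.imwrite('pics/ck.png',np.hstack([a,b]))
E
```

```text
[0.52650119 0.075013   0.26151457] [-1.79994245e+02  8.21496185e-02  1.56716819e+02] 0.03845208713330531
63 ((663.021240234375, 229.02557373046875), (44.34041976928711, 13.612223625183105), 10.439151763916016)
```

View pics/ck.png

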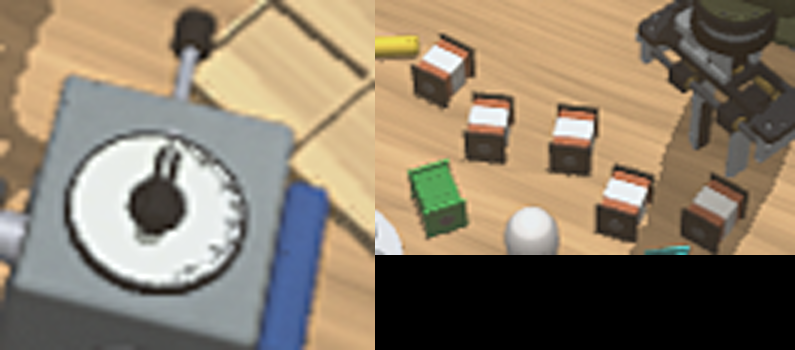

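The pointer, crop (168,150), stands at the long mark. Now to the tensioner, stopping short for a close look.

carry_out:
  motion: "0.001 -0.024 0 0 0 -6.2 150;0.001 -0.024 0 0 0 -6.2 150;0.001 -0.024 0 0 0 -6.2 150;0.001 -0.024 0 0 0 -6.2 150;0.001 -0.024 0 0 0 -6.2 150;0.001 -0.024 0 0 0 -6.2 150;0.001 -0.024 0 0 0 -6.2 150;0.001 -0.024 0 0 0 -6.2 150;0.001 -0.024 0 0 0 -6.2 150;0.001 -0.024 0 0 0 -6.2 150;0.001 -0.024 0 0 0 -6.2 150;0.001 -0.024 0 0 0 -6.2 150;0.001 -0.024 0 0 0 -6.2 150;0.001 -0.024 0 0 0 -6.2 150;0.001 -0.024 0 0 0 -6.2 150;0.001 -0.024 0 0 0 -6.2 150;0.001 -0.024 0 0 0 -6.2 150;0.001 -0.024 0 0 0 -6.2 150;0.001 -0.024 0 0 0 -6.2 150;0.001 -0.024 0 0 0 -6.2 150"

```text
time_s: 11.63
ee_pos: [0.5499, -0.4024, 0.2599]
eef_rot: [-3.142, -0.0, 0.578]
force: [0.2, -0.3, 0.3]
grip_width: 0.0387
grip_force: 0.0
```

```bash
python3 - <<'E'
from h import *
o=ctrl.get_obs();print(o['ee_pos'],np.degrees(o['eef_rot']),o['grip_width'])
c=cam('wrist');save(c,'w3.png');P=cloud(c);z=P[...,2]
near=np.hypot(P[...,0]-.61,P[...,1]+.362)<.04
m=near&(abs(z-.164)<.006);q=P[m];print('roller',m.sum(),cv2.minEnclosingCircle(q[:,:2].astype(np.float32)))
m=near&(z>.135)&(z<.17);q=P[m];print(m.sum(),q.min(0),q.max(0))
m=(abs(z-.114)<.004)&(np.hypot(P[...,0]-.735,P[...,1]+.28)<.13);q=P[m];print('plate',m.sum(),cv2.minEnclosingCircle(q[:,:2].astype(np.float32)))
m=(abs(z-.127)<.006)&(np.hypot(P[...,0]-.672,P[...,1]+.322)<.04);q=P[m];print('arm',m.sum(),cv2.fitLine(q[:,:2].astype(np.float32),cv2.DIST_L2,0,.001,.001).ravel())
E
```

```text
[ 0.54990628 -0.40237524  0.2599448 ] [-1.79998193e+02 -8.31054535e-03  3.31370236e+01] 0.038748363335651764
roller 491 ((0.6120707392692566, -0.3663825988769531), 0.012013768777251244)
491 [ 0.60029719 -0.37816592  0.16144576] [ 0.62396942 -0.35490607  0.16853064]
plate 8379 ((0.7156760692596436, -0.2981742024421692), 0.09062552452087402)
arm 1071 [ 0.83576065  0.54909396  0.6753573  -0.32507628]
```

View pics/w3.png

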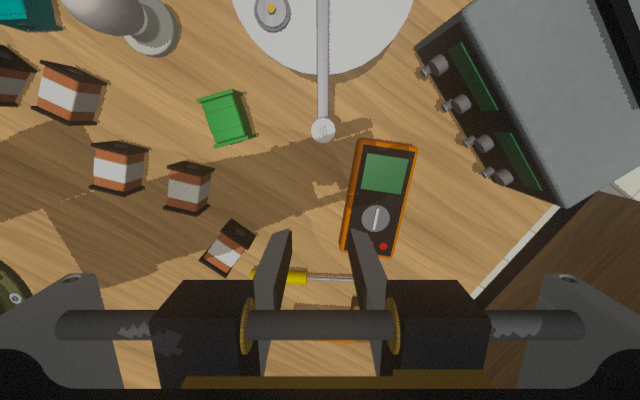

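The roller is at (322,130), measured (0.612,-0.366), with the arm axis at 33.3° as predicted. I'll descend around it and grip lightly, fingers closing along the arc.

carry_out:
  motion: "0.0205 0.0125 0 0 0 0 140;0.0205 0.0125 0 0 0 0 140;0.0205 0.0125 0 0 0 0 140;0 0 0 0 0 0 140;0 0 -0.03 0 0 0 140;0 0 -0.03 0 0 0 140;0 0 -0.03 0 0 0 140;0 0 -0.031 0 0 0 140;0 0 0 0 0 0 140;0 0 0 0 0 0 255;0 0 0 0 0 0 255;0 0 0 0 0 0 255;0 0 0 0 0 0 255;0 0 0 0 0 0 255"
  grip_force: 20

```text
time_s: 12.85
ee_pos: [0.6111, -0.3645, 0.1417]
eef_rot: [3.138, -0.001, 0.582]
force: [1.4, -0.5, 6.9]
grip_width: 0.0198
grip_force: 20.0
```

carry_out:
  motion: "-0.0040 0.0064 0 0 0 -2.87 255;-0.0036 0.0065 0 0 0 -2.87 255;-0.0033 0.0067 0 0 0 -2.87 255;-0.0030 0.0069 0 0 0 -2.87 255;-0.0026 0.0070 0 0 0 -2.87 255;-0.0023 0.0071 0 0 0 -2.87 255;-0.0019 0.0073 0 0 0 -2.87 255;-0.0015 0.0073 0 0 0 -2.87 255;-0.0012 0.0074 0 0 0 -2.87 255;-0.0008 0.0074 0 0 0 -2.87 255;0 0 0 0 0 0 255;0 0 0 0 0 0 255;0 0 0 0 0 0 255"

```text
time_s: 13.93
ee_pos: [0.5877, -0.2949, 0.1417]
eef_rot: [3.138, -0.005, 0.081]
force: [7.7, -5.8, 4.1]
grip_width: 0.0195
grip_force: 20.0
```

```bash
python3 - <<'E'
from h import *
o=ctrl.get_obs();p=o['ee_pos'];print(p,np.degrees(o['eef_rot']),o['force'])
v=p[:2]-[.7364,-.2827];print('defl',np.radians(213.3)-(np.arctan2(v[1],v[0])%(2*np.pi)),np.hypot(*v))
c=cam('scene');im=c['pixels'][...,::-1]
cv2.imwrite('pics/ten.png',cv2.resize(im[190:265,195:275],None,fx=7,fy=7,interpolation=cv2.INTER_CUBIC))
E
```

```text
[ 0.58773199 -0.29494308  0.14170146] [179.78887022  -0.29271367   4.61920807] [ 7.65572578 -5.77105723  4.13864226]
defl 0.4990282181774619 0.14917127418722068
```

View pics/ten.png

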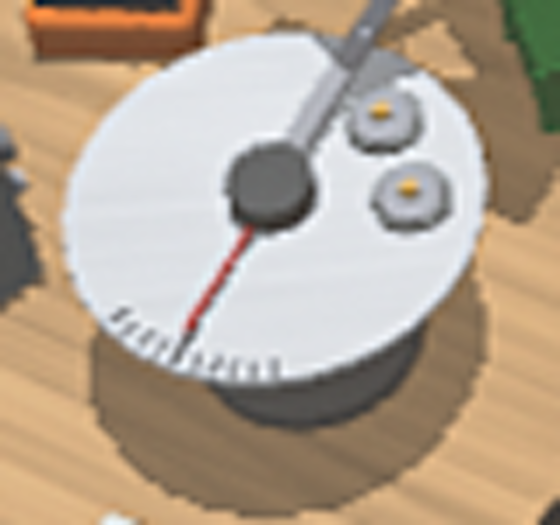

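The needle tip at (188,330) is on the long mark at (180,350). I'll hold another second, then bring the arm back.

carry_out:
  motion: "0 0 0 0 0 0 255;0 0 0 0 0 0 255;0 0 0 0 0 0 255;0 0 0 0 0 0 255;0 0 0 0 0 0 255;0 0 0 0 0 0 255;0 0 0 0 0 0 255;0 0 0 0 0 0 255;0 0 0 0 0 0 255;0 0 0 0 0 0 255;0 0 0 0 0 0 255;0 0 0 0 0 0 255;0 0 0 0 0 0 255;0 0 0 0 0 0 255"

```text
time_s: 15.15
ee_pos: [0.5878, -0.2951, 0.1417]
eef_rot: [3.138, -0.005, 0.08]
force: [6.8, -4.8, 3.3]
grip_width: 0.0194
grip_force: 20.0
```

carry_out:
  motion: "0.0008 -0.0074 0 0 0 2.87 255;0.0012 -0.0074 0 0 0 2.87 255;0.0015 -0.0073 0 0 0 2.87 255;0.0019 -0.0073 0 0 0 2.87 255;0.0023 -0.0071 0 0 0 2.87 255;0.0026 -0.0070 0 0 0 2.87 255;0.0030 -0.0069 0 0 0 2.87 255;0.0033 -0.0067 0 0 0 2.87 255;0.0036 -0.0065 0 0 0 2.87 255;0.0040 -0.0064 0 0 0 2.87 255;0 0 0 0 0 0 255;0 0 0 0 0 0 140;0 0 0 0 0 0 140;0 0 0 0 0 0 140;0 0 0 0 0 0 140;0 0 0.04 0 0 0 140;0 0 0.04 0 0 0 120;0 0 0.04 0 0 0 120"

```text
time_s: 16.65
ee_pos: [0.61, -0.3637, 0.2608]
eef_rot: [-3.14, 0.0, 0.581]
force: [-0.0, 0.9, 0.7]
grip_width: 0.0492
grip_force: 0.0
```

```bash
cat >> h.py <<'E'
def coils(x0=.25,x1=.62,y0=-.45,y1=.55):
    c=cam('scene');P=cloud(c);z=P[...,2]
    m=(c['range_z']>0)&(abs(z-0.051)<0.008)&(P[...,0]>x0)&(P[...,0]<x1)&(P[...,1]>y0)&(P[...,1]<y1)
    n,l,s,ce=cv2.connectedComponentsWithStats(m.astype(np.uint8))
    for i in range(1,n):
        if s[i,4]>60:
            q=P[l==i]; r=cv2.minAreaRect(q[:,:2].astype(np.float32)*1000)
            a=r[2] if r[1][0]>r[1][1] else r[2]-90
            print(s[i,4],np.round(ce[i]),'xy',np.round(r[0]),'size',np.round(sorted(r[1])),'long',round(a,1),'rgb',c['pixels'][l==i].mean(0).round(),'z',np.median(q[:,2]).round(3))
    o=ctrl.get_obs();print(o['ee_pos'],np.degrees(o['eef_rot']),o['grip_width'])
E
python3 -c "
from h import *
coils()"
```

```text
176 [277. 149.] xy [ 373. -340.] size [50. 68.] long -4.1 rgb [173. 149. 135.] z 0.049
187 [293. 169.] xy [ 426. -245.] size [45. 74.] long 20.0 rgb [126. 108.  95.] z 0.049
187 [321. 172.] xy [ 399. -145.] size [48. 70.] long 17.7 rgb [145. 124. 111.] z 0.049
216 [275. 192.] xy [ 548. -247.] size [49. 74.] long 47.4 rgb [ 78. 132.  75.] z 0.049
215 [338. 194.] xy [457. -49.] size [48. 72.] long 6.6 rgb [168. 144. 130.] z 0.049
213 [368. 197.] xy [426.  48.] size [49. 72.] long -8.2 rgb [173. 147. 134.] z 0.048
247 [354. 221.] xy [536.  43.] size [51. 72.] long 37.4 rgb [ 84. 171. 165.] z 0.049
[ 0.61124445 -0.36451642  0.27096137] [179.41990925  -0.2478129   33.31118815] 0.049582058741661474
```

```bash
python3 - <<'E'
from h import *
c=load('scene');P=cloud(c);im=c['pixels'].astype(int)
m=(im[...,0]>150)&(im[...,1]>130)&(im[...,2]<70)&(P[...,0]>.2)&(P[...,0]<.5)&(P[...,1]<-.3)&(P[...,1]>-.6)
q=P[m];print(m.sum(),q.min(0),q.max(0),q[q[:,1].argmax()],cv2.minAreaRect(q[:,:2].astype(np.float32)*1000))
E
```

```text
36 [ 0.34389109 -0.48456915  0.01412346] [ 0.48509547 -0.39306895  0.04022707] [ 0.35513492 -0.39306895  0.02250384] ((404.8477783203125, -455.6883544921875), (45.16555404663086, 164.48483276367188), 54.852108001708984)
```

carry_out:
  motion: "-0.030 0.0036 0 0 0 -4.9 86;-0.030 0.0036 0 0 0 -4.9 86;-0.030 0.0036 0 0 0 -4.9 86;-0.030 0.0036 0 0 0 -4.9 86;-0.030 0.0036 0 0 0 -4.9 86;-0.030 0.0036 0 0 0 -4.9 86;-0.030 0.0036 0 0 0 -4.9 86;-0.027 0.0036 0 0 0 -4.9 86;0 0 -0.04 0 0 0 86;0 0 -0.04 0 0 0 86;0 0 -0.04 0 0 0 86;0 0 -0.04 0 0 0 86;0 0 0 0 0 0 86;0 0 0 0 0 0 86"
  grip_force: 40

```text
time_s: 17.87
ee_pos: [0.373, -0.3348, 0.0992]
eef_rot: [-3.14, 0.002, -0.103]
force: [0.2, -0.5, 1.0]
grip_width: 0.0624
grip_force: 0.0
```

carry_out:
  motion: "0 -0.001 -0.03 0 0 0 86;0 0 -0.03 0 0 0 86;0 0 -0.023 0 0 0 86;0 0 0 0 0 0 86;0 0 0 0 0 0 255;0 0 0 0 0 0 255;0 0 0 0 0 0 255;0 0 0 0 0 0 255;0 0 0 0 0 0 255;0 0 0 0 0 0 255;0 0 0.03 0 0 0 255;0 0 0.04 0 0 0 255;0 0 0.04 0 0 0 255;0 0 0.02 0 0 0 255;0 0 0 0 0 0 255"

```text
time_s: 19.12
ee_pos: [0.3749, -0.3376, 0.1522]
eef_rot: [3.136, -0.007, -0.103]
force: [0.3, -0.2, -2.3]
grip_width: 0.0437
grip_force: 40.0
```

carry_out:
  motion: "-0.0008 0.0346 0 0 0 4.12 255;-0.0008 0.0346 0 0 0 4.12 255;-0.0008 0.0346 0 0 0 4.12 255;-0.0008 0.0346 0 0 0 4.12 255;-0.0008 0.0346 0 0 0 4.12 255;-0.0008 0.0346 0 0 0 4.12 255;-0.0008 0.0346 0 0 0 4.12 255;-0.0008 0.0346 0 0 0 4.12 255;-0.0008 0.0346 0 0 0 4.12 255;-0.0008 0.0346 0 0 0 4.12 255;-0.0008 0.0346 0 0 0 4.12 255;-0.0008 0.0346 0 0 0 4.12 255;-0.0008 0.0346 0 0 0 4.12 255;-0.0008 0.0346 0 0 0 4.12 255;-0.0008 0.0346 0 0 0 4.12 255;-0.0008 0.0346 0 0 0 4.12 255;-0.0008 0.0346 0 0 0 4.12 255;-0.0008 0.0346 0 0 0 4.12 255;0 0 0 0 0 0 255;0 0 0 0 0 0 255"

```text
time_s: 20.78
ee_pos: [0.3581, 0.2873, 0.1454]
eef_rot: [-3.14, 0.002, 1.194]
force: [-0.5, -0.9, -3.4]
grip_width: 0.0438
grip_force: 40.0
```

```bash
python3 - <<'E'
from h import *
o=ctrl.get_obs();print(o['ee_pos'],np.degrees(o['eef_rot']),o['grip_width'])
c=cam('wrist');save(c,'w4.png');P=cloud(c);z=P[...,2]
d=np.array([.371,.928]);e=np.array([-.928,.371])
q=P[(z>.014)&(z<.022)][:,:2]-[.437,.348];s=q@d;t=q@e
# hist peaks of rims/walls near expected
for n,v,w,lim in [('x',s,t,.1),('y',t,s,.14)]:
    k=(abs(w)<lim)&(abs(v)<.16);h,b=np.histogram(v[k],bins=np.arange(-.16,.161,.002));i=np.where(h>h.max()*.25)[0];print(n,[(round(b[j]+.001,3),int(h[j])) for j in i])
E
```

```text
[0.35806436 0.28734291 0.14537687] [-1.79935954e+02  9.23559658e-02  6.84096998e+01] 0.04382915847168545
x [(np.float64(-0.135), 115), (np.float64(-0.133), 108), (np.float64(-0.049), 221), (np.float64(-0.047), 320), (np.float64(-0.045), 116), (np.float64(0.039), 329), (np.float64(0.041), 394), (np.float64(0.043), 135)]
y [(np.float64(-0.095), 313), (np.float64(-0.093), 615), (np.float64(-0.091), 208), (np.float64(-0.001), 371), (np.float64(0.001), 385), (np.float64(0.093), 431), (np.float64(0.095), 327)]
```

View pics/w4.png

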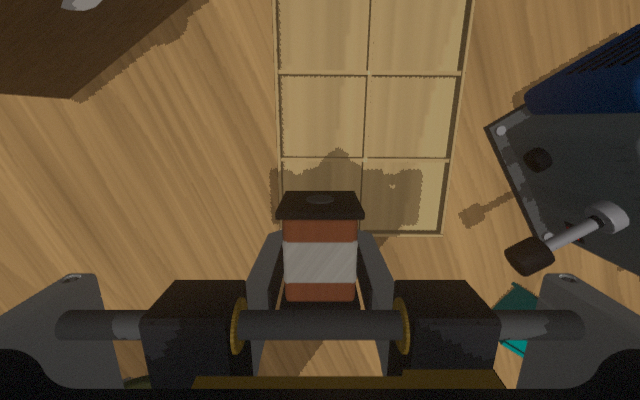

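The wrist view shows the coil over the near-left compartment, with the divider lines straight and the tray 3 mm off my first estimate. Lowering.

carry_out:
  motion: "0.0015 -0.0065 -0.03 0 0 0 255;0 0 -0.04 0 0 0 255;0 0 -0.03 0 0 0 255;0 0 -0.012 0 0 0 255;0 0 -0.009 0 0 0 255;0 0 0 0 0 0 255;0 0 0 0 0 0 255"

```text
time_s: 21.42
ee_pos: [0.3609, 0.2797, 0.026]
eef_rot: [3.141, -0.0, 1.19]
force: [0.6, -0.0, -3.3]
grip_width: 0.044
grip_force: 40.0
```

carry_out:
  motion: "0 0 -0.003 0 0 0 255;0 0 -0.001 0 0 0 255;0 0 0 0 0 0 80;0 0 0 0 0 0 80;0 0 0 0 0 0 80;0 0 0 0 0 0 80;0 0 0.03 0 0 0 80;0 0 0.04 0 0 0 80;0 0 0.04 0 0 0 80;0 0 0.03 0 0 0 80;0.0044 -0.035 0 0 0 -3.2 60;0.0044 -0.035 0 0 0 -3.2 60;0.0044 -0.035 0 0 0 -3.2 60;0.0044 -0.035 0 0 0 -3.2 60;0.0044 -0.035 0 0 0 -3.2 60;0.0044 -0.035 0 0 0 -3.2 60;0.0044 -0.035 0 0 0 -3.2 60;0.0044 -0.035 0 0 0 -3.2 60"

```text
time_s: 22.92
ee_pos: [0.3956, -0.0016, 0.1618]
eef_rot: [3.141, -0.001, 0.742]
force: [0.2, 0.8, -0.4]
grip_width: 0.0721
grip_force: 0.0
```

```bash
python3 -c "
from h import *
coils()"
```

```text
183 [293. 168.] xy [ 429. -244.] size [47. 75.] long 21.3 rgb [173. 148. 133.] z 0.049
194 [321. 172.] xy [ 398. -145.] size [49. 73.] long 18.4 rgb [171. 147. 134.] z 0.049
217 [275. 192.] xy [ 548. -247.] size [49. 70.] long 50.0 rgb [ 90. 155.  86.] z 0.048
219 [338. 194.] xy [459. -49.] size [47. 75.] long 6.8 rgb [130. 110.  97.] z 0.049
215 [369. 197.] xy [423.  50.] size [48. 73.] long -8.5 rgb [162. 139. 125.] z 0.049
258 [440. 209.] xy [363. 282.] size [51. 67.] long 68.0 rgb [173. 147. 132.] z 0.052
243 [354. 221.] xy [536.  45.] size [50. 71.] long 35.5 rgb [ 83. 170. 165.] z 0.049
[ 0.39619104 -0.0059672   0.16174004] [1.79910074e+02 1.02149399e-02 4.21154161e+01] 0.07183917646097505
```

Coil 1 lies flat in its compartment. Next coil (0.428,-0.244), yaw 20.5°.

carry_out:
  motion: "0.0046 -0.034 0 0 0 -3.1 60;0.0046 -0.034 0 0 0 -3.1 60;0.0046 -0.034 0 0 0 -3.1 60;0.0046 -0.034 0 0 0 -3.1 60;0.0046 -0.034 0 0 0 -3.1 60;0.0046 -0.034 0 0 0 -3.1 60;0.0046 -0.034 0 0 0 -3.1 60;0 0 -0.03 0 0 0 70;0 0 -0.03 0 0 0 70;0 0 0 0 0 0 70;0 0 0 0 0 0 70"

```text
time_s: 23.88
ee_pos: [0.4275, -0.2376, 0.1012]
eef_rot: [-3.14, 0.001, 0.366]
force: [0.7, -0.5, 0.4]
grip_width: 0.0682
grip_force: 0.0
```

carry_out:
  motion: "0 -0.006 -0.03 0 0 0 70;0 0 -0.03 0 0 0 70;0 0 -0.025 0 0 0 70;0 0 0 0 0 0 70;0 0 0 0 0 0 255;0 0 0 0 0 0 255;0 0 0 0 0 0 255;0 0 0 0 0 0 255;0 0 0 0 0 0 255;0 0 0 0 0 0 255;0 0 0.03 0 0 0 255;0 0 0.04 0 0 0 255;0 0 0.04 0 0 0 255;0 0 0.025 0 0 0 255;0 0 0 0 0 0 255"

```text
time_s: 25.13
ee_pos: [0.4296, -0.245, 0.1574]
eef_rot: [3.134, -0.005, 0.366]
force: [0.1, -0.9, -1.2]
grip_width: 0.0437
grip_force: 39.9
```

carry_out:
  motion: "-0.0021 0.0338 0 0 0 2.62 255;-0.0021 0.0338 0 0 0 2.62 255;-0.0021 0.0338 0 0 0 2.62 255;-0.0021 0.0338 0 0 0 2.62 255;-0.0021 0.0338 0 0 0 2.62 255;-0.0021 0.0338 0 0 0 2.62 255;-0.0021 0.0338 0 0 0 2.62 255;-0.0021 0.0338 0 0 0 2.62 255;-0.0021 0.0338 0 0 0 2.62 255;-0.0021 0.0338 0 0 0 2.62 255;-0.0021 0.0338 0 0 0 2.62 255;-0.0021 0.0338 0 0 0 2.62 255;-0.0021 0.0338 0 0 0 2.62 255;-0.0021 0.0338 0 0 0 2.62 255;-0.0021 0.0338 0 0 0 2.62 255;-0.0021 0.0338 0 0 0 2.62 255;-0.0021 0.0338 0 0 0 2.62 255;-0.0021 0.0338 0 0 0 2.62 255;0 0 0 0 0 0 255;0 0 0 0 0 0 255"

```text
time_s: 26.8
ee_pos: [0.3892, 0.3653, 0.1505]
eef_rot: [-3.141, 0.001, 1.191]
force: [0.4, -0.6, -2.1]
grip_width: 0.0438
grip_force: 39.9
```

carry_out:
  motion: "0.003 -0.002 -0.035 0 0 0 255;0 0 -0.04 0 0 0 255;0 0 -0.03 0 0 0 255;0 0 -0.015 0 0 0 255;0 0 -0.009 0 0 0 255;0 0 -0.002 0 0 0 255;0 0 0 0 0 0 255;0 0 0 0 0 0 80;0 0 0 0 0 0 80;0 0 0 0 0 0 80;0 0 0 0 0 0 80;0 0 0.03 0 0 0 80;0 0 0.04 0 0 0 80;0 0 0.04 0 0 0 80;0 0 0.02 0 0 0 80;0.004 -0.036 0 0 0 -3.5 60;0.004 -0.036 0 0 0 -3.5 60;0.004 -0.036 0 0 0 -3.5 60;0.004 -0.036 0 0 0 -3.5 60;0.004 -0.036 0 0 0 -3.5 60"

```text
time_s: 28.47
ee_pos: [0.4129, 0.1809, 0.1507]
eef_rot: [3.141, -0.0, 0.881]
force: [0.9, 0.0, 0.4]
grip_width: 0.0722
grip_force: 0.0
```

carry_out:
  motion: "-0.002 -0.036 0 0 0 -3.5 60;-0.002 -0.036 0 0 0 -3.5 60;-0.002 -0.036 0 0 0 -3.5 60;-0.002 -0.036 0 0 0 -3.5 60;-0.002 -0.036 0 0 0 -3.5 60;-0.002 -0.036 0 0 0 -3.5 60;-0.002 -0.036 0 0 0 -3.5 60;0 0 0 0 0 0 60"

```text
time_s: 29.13
ee_pos: [0.3987, -0.0741, 0.1507]
eef_rot: [3.14, -0.0, 0.448]
force: [-0.4, 0.6, 0.7]
grip_width: 0.0716
grip_force: 0.0
```

```bash
python3 -c "
from h import *
coils()"
```

```text
185 [321. 172.] xy [ 398. -145.] size [49. 73.] long 18.1 rgb [143. 123. 109.] z 0.049
211 [275. 192.] xy [ 547. -246.] size [50. 74.] long 47.0 rgb [ 89. 154.  85.] z 0.049
217 [338. 194.] xy [457. -50.] size [47. 73.] long 7.5 rgb [143. 121. 107.] z 0.048
225 [369. 197.] xy [425.  49.] size [49. 71.] long -8.6 rgb [172. 146. 132.] z 0.049
243 [440. 209.] xy [364. 281.] size [54. 68.] long 70.2 rgb [175. 149. 134.] z 0.053
247 [354. 221.] xy [536.  45.] size [50. 72.] long 35.2 rgb [ 84. 169. 163.] z 0.048
265 [460. 224.] xy [393. 361.] size [52. 67.] long 65.6 rgb [177. 151. 137.] z 0.053
[ 0.39881284 -0.07187851  0.15060641] [ 1.79977445e+02 -1.37555445e-02  2.58220506e+01] 0.0716103185922919
```

Two placed. Third coil is at (0.398,-0.145), yaw 18°.

carry_out:
  motion: "0 -0.036 -0.02 0 0 -3.8 65;0 -0.037 -0.03 0 0 -3.8 65;0 0 -0.02 0 0 0 65;0 0 -0.03 0 0 0 65;0 0 -0.034 0 0 0 65;0 0 0 0 0 0 65;0 0 0 0 0 0 255;0 0 0 0 0 0 255;0 0 0 0 0 0 255;0 0 0 0 0 0 255;0 0 0 0 0 0 255;0 0 0 0 0 0 255;0 0 0.03 0 0 0 255;0 0 0.04 0 0 0 255;0 0 0.04 0 0 0 255;0 0 0.03 0 0 0 255;0 0 0 0 0 0 255"

```text
time_s: 30.6
ee_pos: [0.4011, -0.1387, 0.1662]
eef_rot: [3.135, -0.007, 0.324]
force: [0.3, 0.2, -1.0]
grip_width: 0.0436
grip_force: 39.9
```

carry_out:
  motion: "0.0014 0.0343 0 0 0 2.92 255;0.0014 0.0343 0 0 0 2.92 255;0.0014 0.0343 0 0 0 2.92 255;0.0014 0.0343 0 0 0 2.92 255;0.0014 0.0343 0 0 0 2.92 255;0.0014 0.0343 0 0 0 2.92 255;0.0014 0.0343 0 0 0 2.92 255;0.0014 0.0343 0 0 0 2.92 255;0.0014 0.0343 0 0 0 2.92 255;0.0014 0.0343 0 0 0 2.92 255;0.0014 0.0343 0 0 0 2.92 255;0.0014 0.0343 0 0 0 2.92 255;0.0014 0.0343 0 0 0 2.92 255;0.0014 0.0343 0 0 0 2.92 255;0.0014 0.0343 0 0 0 2.92 255;0.0014 0.0343 0 0 0 2.92 255;0.0014 0.0343 0 0 0 2.92 255;0 0 0 0 0 0 255;0 0 0 0 0 0 255"

```text
time_s: 32.18
ee_pos: [0.422, 0.4461, 0.1589]
eef_rot: [-3.141, 0.002, 1.192]
force: [0.9, -1.1, -2.7]
grip_width: 0.044
grip_force: 39.9
```

carry_out:
  motion: "0.003 -0.003 -0.04 0 0 0 255;0 0 -0.04 0 0 0 255;0 0 -0.03 0 0 0 255;0 0 -0.016 0 0 0 255;0 0 -0.01 0 0 0 255;0 0 -0.002 0 0 0 255;0 0 0 0 0 0 255;0 0 0 0 0 0 80;0 0 0 0 0 0 80;0 0 0 0 0 0 80;0 0 0 0 0 0 80;0 0 0.03 0 0 0 80;0 0 0.04 0 0 0 80;0 0 0.04 0 0 0 80;0 0 0.02 0 0 0 80"

```text
time_s: 33.43
ee_pos: [0.4268, 0.4427, 0.157]
eef_rot: [3.139, -0.005, 1.189]
force: [0.1, 0.3, 1.3]
grip_width: 0.0643
grip_force: 0.0
```

carry_out:
  motion: "0 -0.029 0 0 0 7 65;0 -0.029 0 0 0 7 65;0 -0.029 0 0 0 7 65;0 -0.029 0 0 0 7 65;0 -0.029 0 0 0 7 65;0 -0.029 0 0 0 7 65;0 -0.029 0 0 0 7 65;0 -0.029 0 0 0 7 65;0 -0.029 0 0 0 7 65;0 -0.029 0 0 0 7 65;0 -0.029 0 0 0 7 65;0 -0.029 0 0 0 7 65;0.004 -0.025 0 0 0 7 65;0.005 -0.02 0 0 0 7 65;0.005 -0.02 0 0 0 7 65;0.005 0 0 0 0 7 65;0.005 0 0 0 0 7 65;0 0 0 0 0 0 65"

```text
time_s: 34.93
ee_pos: [0.4502, 0.0296, 0.1521]
eef_rot: [-3.142, -0.0, -3.016]
force: [0.5, 0.6, 1.2]
grip_width: 0.0699
grip_force: 0.0
```

```bash
python3 -c "
from h import *
coils()"
```

```text
213 [275. 192.] xy [ 548. -248.] size [51. 74.] long 49.8 rgb [ 90. 154.  85.] z 0.048
214 [338. 194.] xy [457. -49.] size [47. 72.] long 7.5 rgb [133. 113.  98.] z 0.049
225 [368. 197.] xy [425.  49.] size [48. 71.] long -8.2 rgb [133. 114. 101.] z 0.049
244 [440. 209.] xy [363. 282.] size [50. 68.] long 68.5 rgb [175. 149. 134.] z 0.052
244 [354. 221.] xy [536.  45.] size [50. 70.] long 35.9 rgb [ 77. 157. 152.] z 0.049
268 [460. 224.] xy [395. 359.] size [56. 69.] long 65.8 rgb [175. 149. 134.] z 0.052
190 [484. 244.] xy [429. 443.] size [49. 68.] long 70.7 rgb [171. 146. 132.] z 0.054
[0.44982321 0.02990747 0.1519968 ] [-1.79999531e+02 -2.12557136e-02 -1.73216920e+02] 0.07006931457078719
```

carry_out:
  motion: "0.004 -0.039 0 0 0 0 65;0.004 -0.04 0 0 0 0 65;0 0 -0.03 0 0 0 65;0 0 -0.04 0 0 0 65;0 0 -0.04 0 0 0 65;0 0 -0.026 0 0 0 65;0 0 0 0 0 0 65;0 0 0 0 0 0 255;0 0 0 0 0 0 255;0 0 0 0 0 0 255;0 0 0 0 0 0 255;0 0 0 0 0 0 255;0 0 0 0 0 0 255;0 0 0.03 0 0 0 255;0 0 0.04 0 0 0 255;0 0 0.04 0 0 0 255;0 0 0.04 0 0 0 255;0 0 0 0 0 0 255"

```text
time_s: 36.48
ee_pos: [0.4605, -0.0492, 0.1739]
eef_rot: [-3.138, 0.011, -3.021]
force: [0.9, 1.0, -2.5]
grip_width: 0.0437
grip_force: 40.0
```

carry_out:
  motion: "-0.002 0.0327 0 0 0 -2.05 255;-0.002 0.0327 0 0 0 -2.05 255;-0.002 0.0327 0 0 0 -2.05 255;-0.002 0.0327 0 0 0 -2.05 255;-0.002 0.0327 0 0 0 -2.05 255;-0.002 0.0327 0 0 0 -2.05 255;-0.002 0.0327 0 0 0 -2.05 255;-0.002 0.0327 0 0 0 -2.05 255;-0.002 0.0327 0 0 0 -2.05 255;0.014 0.0327 0 0 0 -2.05 255;0.014 0.0327 0 0 0 -2.05 255;0.014 0.0327 0 0 0 -2.05 255;0.014 0.0327 0 0 0 -2.05 255;0.014 0.0327 0 0 0 -2.05 255;0 0 0 0 0 0 255;0 0 0 0 0 0 255"

```text
time_s: 37.82
ee_pos: [0.5095, 0.4099, 0.1646]
eef_rot: [-3.14, -0.001, 2.763]
force: [-0.4, -0.7, -2.6]
grip_width: 0.0438
grip_force: 40.0
```

carry_out:
  motion: "0.003 0 -0.04 0 0 0 255;0 0 -0.04 0 0 0 255;0 0 -0.035 0 0 0 255;0 0 -0.016 0 0 0 255;0 0 -0.01 0 0 0 255;0 0 -0.002 0 0 0 255;0 0 0 0 0 0 255;0 0 0 0 0 0 80;0 0 0 0 0 0 80;0 0 0 0 0 0 80;0 0 0 0 0 0 80;0 0 0.03 0 0 0 80;0 0 0.04 0 0 0 80;0 0 0.04 0 0 0 80;0 0 0.03 0 0 0 80"

```text
time_s: 39.07
ee_pos: [0.5132, 0.4093, 0.1672]
eef_rot: [3.139, 0.002, 2.762]
force: [0.4, 0.3, 0.4]
grip_width: 0.0644
grip_force: 0.0
```

carry_out:
  motion: "-0.02 -0.02 0 0 0 1.3 65;-0.025 -0.025 0 0 0 1.3 65;-0.02 -0.03 0 0 0 1.3 65;-0.02 -0.03 0 0 0 1.3 65;0 -0.03 0 0 0 1.3 65;0 -0.03 0 0 0 1.3 65;0 -0.03 0 0 0 1.3 65;0 -0.03 0 0 0 1.3 65;0 -0.03 0 0 0 1.3 65;0 -0.03 0 0 0 1.3 65;0 0 0 0 0 0 65"

```text
time_s: 39.98
ee_pos: [0.4279, 0.1206, 0.1638]
eef_rot: [-3.141, 0.001, 2.987]
force: [0.6, 0.3, 0.5]
grip_width: 0.0699
grip_force: 0.0
```

```bash
python3 -c "
from h import *
coils()"
```

```text
218 [275. 192.] xy [ 547. -246.] size [50. 70.] long 48.7 rgb [ 91. 155.  86.] z 0.049
219 [369. 197.] xy [424.  49.] size [50. 72.] long -9.5 rgb [127. 108.  94.] z 0.048
250 [440. 209.] xy [362. 283.] size [51. 68.] long 67.5 rgb [172. 146. 132.] z 0.052
246 [354. 221.] xy [536.  46.] size [47. 71.] long 37.2 rgb [ 82. 168. 162.] z 0.049
267 [460. 224.] xy [392. 361.] size [53. 67.] long 68.0 rgb [176. 150. 136.] z 0.052
205 [483. 244.] xy [428. 445.] size [55. 66.] long 66.1 rgb [172. 147. 134.] z 0.055
304 [465. 259.] xy [513. 413.] size [50. 71.] long -22.0 rgb [169. 145. 132.] z 0.052
[0.42810426 0.12236345 0.16379051] [1.79982520e+02 6.01071035e-02 1.71062664e+02] 0.0705352931232321
```

Four placed. Last coil is at (0.425,0.049), yaw 171°.

carry_out:
  motion: "-0.003 -0.036 0 0 0 0 65;0 -0.037 0 0 0 0 65;0 0 -0.035 0 0 0 65;0 0 -0.04 0 0 0 65;0 0 -0.04 0 0 0 65;0 0 -0.033 0 0 0 65;0 0 0 0 0 0 65;0 0 0 0 0 0 255;0 0 0 0 0 0 255;0 0 0 0 0 0 255;0 0 0 0 0 0 255;0 0 0 0 0 0 255;0 0 0 0 0 0 255;0 0 0.03 0 0 0 255;0 0 0.04 0 0 0 255;0 0 0.04 0 0 0 255;0 0 0.04 0 0 0 255;0 0 0 0 0 0 255"

```text
time_s: 41.53
ee_pos: [0.4276, 0.0512, 0.1728]
eef_rot: [3.139, 0.012, 2.989]
force: [-0.1, -0.0, -1.5]
grip_width: 0.0438
grip_force: 40.0
```

carry_out:
  motion: "0 0.0277 0 0 0 -1.3 255;0 0.0277 0 0 0 -1.3 255;0 0.0277 0 0 0 -1.3 255;0 0.0277 0 0 0 -1.3 255;0 0.0277 0 0 0 -1.3 255;0 0.0277 0 0 0 -1.3 255;0.013 0.0277 0 0 0 -1.3 255;0.013 0.0277 0 0 0 -1.3 255;0.013 0.0277 0 0 0 -1.3 255;0.013 0.0277 0 0 0 -1.3 255;0 0 0 0 0 0 255;0 0 0 0 0 0 255"

```text
time_s: 42.53
ee_pos: [0.4766, 0.3287, 0.1645]
eef_rot: [-3.141, -0.001, 2.763]
force: [0.4, -0.5, -2.1]
grip_width: 0.0434
grip_force: 40.0
```

carry_out:
  motion: "0.003 -0.001 -0.04 0 0 0 255;0 0 -0.04 0 0 0 255;0 0 -0.035 0 0 0 255;0 0 -0.016 0 0 0 255;0 0 -0.01 0 0 0 255;0 0 -0.002 0 0 0 255;0 0 0 0 0 0 255;0 0 0 0 0 0 80;0 0 0 0 0 0 80;0 0 0 0 0 0 80;0 0 0 0 0 0 80;0 0 0.03 0 0 0 80;0 0 0.04 0 0 0 80;0 0 0.04 0 0 0 80;0 0 0.03 0 0 0 80;-0.03 -0.03 0 0 0 0 80;-0.03 -0.03 0 0 0 0 80;0 -0.04 0 0 0 0 80;0 -0.04 0 0 0 0 80;0 -0.04 0 0 0 0 80"

```text
time_s: 44.2
ee_pos: [0.4204, 0.1468, 0.1629]
eef_rot: [3.141, 0.001, 2.763]
force: [1.2, -0.5, 0.1]
grip_width: 0.0645
grip_force: 0.0
```

carry_out:
  motion: "0 -0.04 0 0 0 0 80;0 -0.04 0 0 0 0 80;0 -0.04 0 0 0 0 80;0 -0.04 0 0 0 0 80;0 0 0 0 0 0 80;0 0 0 0 0 0 80"

```text
time_s: 44.7
ee_pos: [0.421, -0.0135, 0.1626]
eef_rot: [3.141, 0.001, 2.758]
force: [-0.1, 1.1, -0.4]
grip_width: 0.0647
grip_force: 0.0
```

```bash
python3 - <<'E'
from h import *
coils()
c=load('scene');im=c['pixels'][...,::-1]
cv2.imwrite('pics/end.png',cv2.resize(im[125:325,190:510],None,fx=2.5,fy=2.5,interpolation=cv2.INTER_CUBIC))
E
```

```text
217 [275. 192.] xy [ 548. -247.] size [49. 73.] long 49.3 rgb [ 89. 154.  85.] z 0.049
254 [440. 209.] xy [361. 282.] size [57. 67.] long 68.7 rgb [174. 148. 134.] z 0.053
243 [354. 221.] xy [535.  44.] size [49. 72.] long 34.8 rgb [ 82. 168. 163.] z 0.049
265 [460. 224.] xy [393. 361.] size [52. 67.] long 68.8 rgb [175. 149. 135.] z 0.053
287 [443. 241.] xy [481. 330.] size [50. 73.] long -20.7 rgb [172. 147. 134.] z 0.052
188 [484. 244.] xy [429. 444.] size [52. 65.] long 67.2 rgb [175. 150. 137.] z 0.055
308 [465. 259.] xy [512. 413.] size [50. 72.] long -21.9 rgb [169. 144. 131.] z 0.053
[ 0.42105398 -0.01226031  0.16251786] [1.79980626e+02 3.29014257e-02 1.58123495e+02] 0.06421727312258026
```

View pics/end.png

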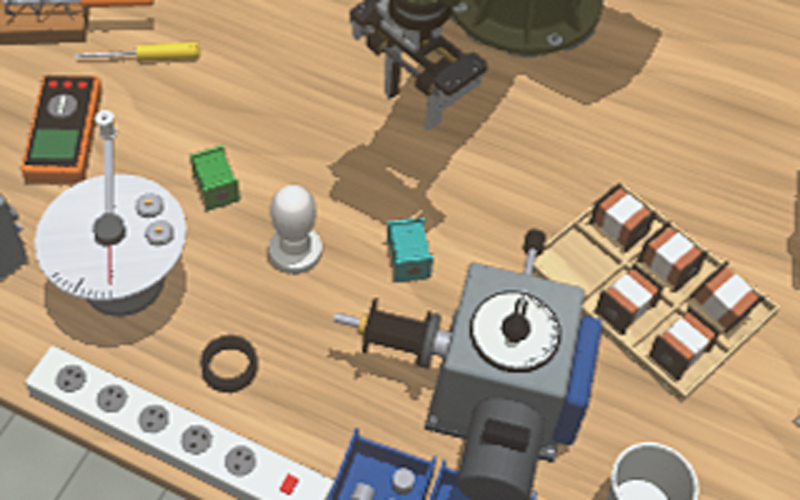

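The five coils sit flat in separate compartments. The counter pointer is at zero (520,305), the rod is out to its middle click (535,243), the tensioner needle is at rest, and the bystanders are in place. Handing in.

```bash
python3 -c "
from h import *
print(ctrl.hand_in())"
```

```text
the job is handed in; nothing more can be done
None
```

The job is handed in, though no verdict came back: the rod is at its middle click, the counter is at zero, the tensioner was held about 1.5 s at the long mark and guided back to rest by the fingers, not released to spring back, and all five coils lie flat in separate tray compartments.

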